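# Set the sheet blank over the bending edge

## Task

Get the aluminium sheet blank ready for its next bend: with the fingertips, push it along the wooden bending block toward the block's front edge (the long edge facing the robot) until its scribed line lies right on that edge and parallel to it, so that only the strip beyond the line overhangs. Then push the steel keeper arm by its post all the way round over the front of the blank to its stop, so that it lies across the blank, and let go. Only push: do not grip or lift the blank, and leave the tin, bottle and pot near the block where they stand.

Things in the scene. Friction and masses are not known exactly. Their poses are not given: they have to be found in the camera images.
- block: Pale wooden bending block, fixed to the worktop: 160 mm along its x, 230 mm along its y, 40 mm high. Origin: centre of its underside, on the worktop. Its -x side is the front (facing roughly to the robot), z up. A steel keeper arm is pivoted on its top at x = -40, y = +90 mm.
- block_edge (a point): Point on the block's front top edge (40 mm above the worktop), 20 mm to the -y side of the block's middle; axes as the block's: -x points out over the edge, y runs along the edge.
- plate: Loose thin aluminium sheet blank, about 0.16 kg, lying on the block, a little turned: 120 mm along its x, 100 mm along its y, 4 mm thick. Origin: centre of its underside. Its +x (rear, far from the robot) end is folded up into a 4 mm thick flange across the whole width. The front strip (x = -60 to -20 mm) has two dark dots. Slides under about 0.5 to 2 N.
- plate_line (a point): Middle of the dark scribed line, on the plate's top; the line runs across the whole width along y, at the plate's x = -20 mm, 40 mm from its front end and 80 mm from the flange's outer face; axes as the plate's.
- plate_flange (a point): Middle of the flange's top edge at its outer (rear) face, at the plate's x = +60 mm, 18 mm above its underside; axes as the plate's.
- keeper (a joint): Angle of the keeper arm about its vertical pivot, rad: 0 = pointing away from the blank, along the block's +y; it grows counter-clockwise seen from above, through pointing to the block's front (-x) at 1.57, to the stop at 3.14, where it points along -y, across the blank. Stays where it is left; about 0.5 N at the post moves it.
- keeper_pivot (a point): The keeper's pivot, at the arm's top face (16 mm above the block's top). The dark flat arm is 16 mm wide, 8 mm thick, reaches 95 mm from the pivot and runs 8 mm above the block's top, so it passes 4 mm over the blank but not over the flange.
- keeper_post (a point): Top centre of the round upright steel post on the arm, 12 mm in diameter, 60 mm from the pivot; it rises from 16 to 46 mm above the block's top.
- oil_tea: Small brown dropper bottle with black top, 33 mm wide, 102 mm tall, on the worktop beside or behind the block; origin at its underside. Leave alone.
- tin_c: Round grey candle tin, 62 mm wide, 38 mm tall; origin at its underside. Leave alone.
- terracotta_pot: Small terracotta pot, 86 mm wide, 70 mm tall; origin at its underside. Leave alone.

How it is judged (in metres and radians):
On the way, in this order (a step that is already met when the one before it is completed fails the run):
1. the blank's line lies on the block's front edge and parallel to it while the keeper is still open (x of plate_line in the frame of block_edge between -0.006 and 0.006 m and y of plate_line in the frame of block_edge between -0.03 and 0.045 m and angle between the x axis of plate and the x axis of block, either way round below 0.09 rad and z of plate in the frame of block between 0.036 and 0.044 m and value of joint keeper below 1.8 rad), for 0.3 s.
2. the keeper is swung to its stop across the blank (value of joint keeper above 2.95 rad), for 0.2 s.
At the end, for the whole second after the job is handed in: The scribed line's middle is within 6 mm of the block's front edge and at most 30 mm to the -y or 45 mm to the +y side of block_edge; the blank is parallel to the block within 0.09 rad, flat on it and at rest; the keeper is within 0.19 rad of its stop (x of plate_line in the frame of block_edge between -0.006 and 0.006 m and y of plate_line in the frame of block_edge between -0.03 and 0.045 m and angle between the x axis of plate and the x axis of block, either way round below 0.09 rad and z of plate in the frame of block between 0.036 and 0.044 m and value of joint keeper above 2.95 rad and linear speed of plate below 0.01 m/s); the robot touches nothing.
It fails at once if the blank is lifted off the block (z of plate in the frame of block above 0.052 m).
It fails at once if the blank is tipped or falls off the block (angle between plate's own z axis and vertical above 0.2 rad or z of plate in the frame of block below 0.025 m).
It fails at once if the bottle is displaced by more than 20 mm (distance of oil_tea from where it was at the start of the episode above 0.02 m).
It fails at once if the tin is displaced by more than 20 mm (distance of tin_c from where it was at the start of the episode above 0.02 m).
It fails at once if the pot is displaced by more than 20 mm (distance of terracotta_pot from where it was at the start of the episode above 0.02 m).
It also fails if it takes over 58 s, if anything falls off the work surface, if the arm or the gripper's body presses on something with over 40 N, if the wrist force passes 120 N, or if a joint passes its speed limit or range.

## Robot

A 6-joint arm with a two-finger parallel gripper is mounted at the origin on a cart in front of the work surface, level with it; the furniture and walls round the work are solid. World frame = base frame: x ahead of the robot, y to its left, z up, the work surface at z = 0. Lengths are in m, angles in degrees, forces in N, time in s.
With the tool pointing down it reaches from about 0.3 to 0.95 m from the base axis. Payload 3.1 kg.
Tool frame: the origin (TCP) lies between the finger pads; the fingertips stand bot.tip_reach ahead of it and the grasp point (between the pads) lies 3 mm ahead of it (bot.tip_reach is the distance from the TCP to the fingertips, in m); z points along the fingers, y is the line along which they close (so a half turn about z gives the same grasp; the last joint's range is limited). The gripper opens to 85 mm and grips with 20 to 120 N. Pads are 22 mm wide; open, the fingers measure 114 mm over their backs; the gripper's body (76 mm by 85 mm) begins 54 mm behind the grasp point. The pads swing forward as they close: fully open they stand 13 mm farther back than shut.
Start: joints at [-71.201, 17.653, 93.61, -0, 68.738, -3.994], TCP at [0.242, -0.576, 0.215] pointing down, gripper open.
Joint ranges: [-175.34, 175.34], [-45.06, 112.39], [2.9, 150.54], [-68.45, 248.45], [3.09, 151.38], [-168.51, 168.51]. Speed limits (degrees/s): [159.86, 159.86, 180, 180, 180, 180].

## Interface

Orientations are given as [roll, pitch, yaw] about the fixed x, y, z axes, in that order (R = Rz(yaw) Ry(pitch) Rx(roll)).
In Python, from cell import get_obs, cams, ticket, bot gives the robot as it stands.
- The arm moves only by the tool arm_command, never from a script. Its argument "rows" is a list of rows, each an object of numbers: "jaw": the finger opening in mm, from 0 to 85.4; "tx", "ty", "tz": the shift along the tool's x, y, z each as a share of 0.04 m, from -1 to 1; "ax", "ay", "az": the turn, a rotation vector about the tool's x, y, z each as a share of 90 degrees, from -1 to 1. In form: [{"jaw": .., "tx": .., "ty": .., "tz": .., "ax": .., "ay": .., "az": ..}, ...]. A call has 1 to 10 rows; each row shifts and turns the commanded pose from where the row before left it, along the tool's axes as they then stand; what a row does not reach is not made up. A row lasts 1/8 s, in which the tool goes at most 62.5 mm and 10.7 degrees, less where a joint would pass 70% of its speed; a pose out of reach is approached as far as the arm can. A call with a number of a shift or a turn outside -1 to 1 is refused whole. A call with a gripper value outside its range is refused whole. The fingers move at their own pace and stop on an object; "grip_force" is the grip in N (left out, the last holds). Time passes only in rows, so rows that do not move let the fingers close. It gives the time, the measured TCP pose, the force, the opening and the grip force at its end, in the units of the state.
- get_obs(): the state, without advancing time (a new reading comes with each control period).
- cams.snapshot(name): name is "scene" or "top"; returns the picture (384x512x3 uint8, red, green, blue); there is no depth.
- cams.camera_model(name): a dict with "K" (3x3 intrinsics, pixels), "R" (3x3) and "t" (3): a world point X has camera coordinates R X + t. Camera axes: x right, y down, z forward; pixel columns grow to the right and rows downward; lengths in m; the calibration is good to about 2 mm. A picture is of the moment at which its call begins. camera_model takes no time and is no camera call.
- ticket.job_done(): hands the job in; it is judged then, once.
The state is a dict: "time": time; "joint_pos": joint angles; "qvel": joint speeds; "effort": joint torques, N m; "tcp_pos": TCP position; "orientation": TCP orientation; "contact_force": force on the tool from outside, world axes, zero at the start; "moment": the same for the moment, N m; "grip_width": finger opening in m; "grip_force": force on a finger pad.
Only numpy, scipy, OpenCV 4.12 (cv2) and the standard library are available. Lean on these libraries where they do the work, as an engineer would, in place of code of your own. Each camera call takes 0.05 s, during which the arm holds its last target. There are 200 camera calls.

## Working session

There is one attempt and no reset: what is moved stays moved. The work goes in short steps, Python scripts to look and compute and a tool call to move; the robot and the scene stay as the last step left them, time stands still between calls to the robot, and variables do not carry over. Pictures are saved under pics/ and viewed, at most 10 in all, crops included, and the job is handed in when it is done.

Besides the shell and the picture viewer there is one more tool, called after "Call:" as name(argument=value, ...) on one line, values as JSON. arm_command: Moves the arm, as the interface text tells. Its arguments: {"type":"object","properties":{"rows":{"type":"array","items":{"type":"object","properties":{"jaw":{"type":"number"},"tx":{"type":"number"},"ty":{"type":"number"},"tz":{"type":"number"},"ax":{"type":"number"},"ay":{"type":"number"},"az":{"type":"number"}}}},"grip_force":{"type":"number"}},"required":["rows"]}

```bash
mkdir -p pics; python3 - <<'E'
from cell import get_obs,cams,bot
import cv2
for n in("scene","top"):
    im=cams.snapshot(n); cv2.imwrite(f"pics/{n}0.png",im[:,:,::-1])
    m=cams.camera_model(n); print(n,m)
print(bot.tip_reach,get_obs())
E
```

```text
scene {'K': array([[370.60133093,   0.        , 256.71862927],
       [  0.        , 370.60133093, 186.08742997],
       [  0.        ,   0.        ,   1.        ]]), 'R': array([[ 0.83309119, -0.55312727, -0.00304675],
       [-0.28614305, -0.42624668, -0.85815845],
       [ 0.47337218,  0.71579606, -0.51337588]]), 't': array([-0.62908791,  0.11948725,  0.83455365])}
top {'K': array([[423.48298041,   0.        , 251.26931887],
       [  0.        , 423.48298041, 188.37739629],
       [  0.        ,   0.        ,   1.        ]]), 'R': array([[-0.0063019 , -0.9999453 ,  0.00834768],
       [-0.99800718,  0.00576511, -0.06283652],
       [ 0.06278496, -0.00872704, -0.99798892]]), 't': array([-0.27997208,  0.56952569,  0.89955512])}
0.022 {'time': 0.1, 'joint_pos': array([-7.12011524e+01,  1.77008019e+01,  9.36831077e+01, -2.75655556e-04,
        6.87386400e+01, -3.99346497e+00]), 'qvel': array([-0.02149236, -0.06653648, -0.20123871, -0.09338393,  0.00400356,
        0.02592533]), 'effort': array([-3.95120187e-04, -4.16406012e+01, -2.77645469e+01, -4.94141227e-05,
        4.05851359e-03,  5.42799768e-06]), 'tcp_pos': array([ 0.24183663, -0.57545215,  0.21394067]), 'orientation': array([-1.79877730e+02, -8.27862070e-03,  2.27924039e+01]), 'contact_force': array([ 0.24532423,  0.54099481, -0.47453899]), 'moment': array([-0.03008064,  0.01245562,  0.02281406]), 'grip_force': 0.0, 'grip_width': 0.08521554283524625}
```

View pics/top0.png

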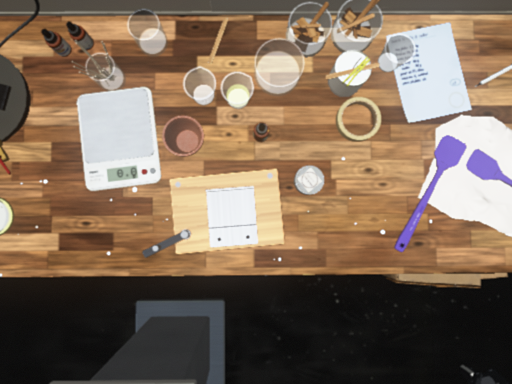

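View pics/scene0.png

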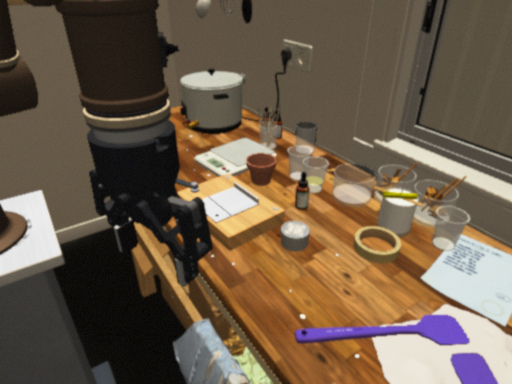

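The top view shows the block at about (172–284, 170–253), the plate at (207–257, 186–248), and the keeper from pivot (185,235) to (145,252). The tin is at (309,180), the bottle at (262,131) and the pot at (184,136). I'll enlarge the crop next.

```bash
python3 - <<'E'
import cv2
im=cv2.imread("pics/top0.png")[110:270,135:335]
cv2.imwrite("pics/crop0.png",cv2.resize(im,None,fx=3.75,fy=3.75,interpolation=cv2.INTER_CUBIC))
E
```

```text
(no output)
```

View pics/crop0.png

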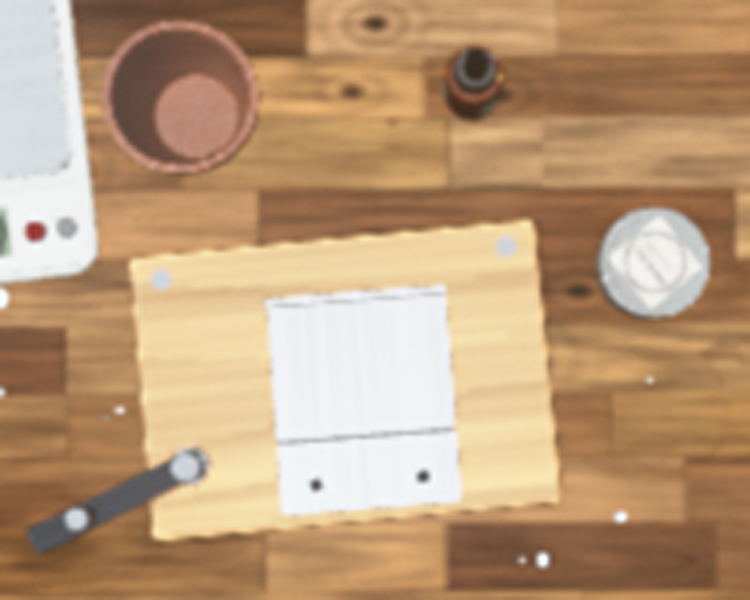

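The crop is at 3.75x with offset (135,110). It shows the block corners at (130,262), (533,222), (560,500), (153,538). The line runs (278,442)–(453,430), the flange rear edge (266,300)–(444,286), and the front edge (283,515)–(462,500). The keeper pivot is at (187,465) and its post at (77,517).

```bash
cat > h.py <<'E'
import numpy as np,cv2
from cell import cams
def ray(uv,z,n="top"):
    m=cams.camera_model(n);K,R,t=m["K"],m["R"],m["t"]
    uv=np.atleast_2d(np.asarray(uv,float)); d=(R.T@np.linalg.inv(K)@np.c_[uv,np.ones(len(uv))].T).T
    C=-R.T@t; return C+d*((z-C[2])/d[:,2])[:,None]
def proj(P,n="top"):
    m=cams.camera_model(n);q=(m["K"]@(m["R"]@np.atleast_2d(P).T+m["t"][:,None])).T;return q[:,:2]/q[:,2:]
def crop(p): return np.asarray(p,float)/3.75+[135,110]-0.37
def block(im):  # corners of pale wood region
    hsv=cv2.cvtColor(im,cv2.COLOR_RGB2HSV); return hsv
E
python3 - <<'E'
from h import *
np.set_printoptions(precision=4,suppress=True)
m=cams.camera_model("top");print("C",-m["R"].T@m["t"])
b=ray(crop([(130,262),(533,222),(560,500),(153,538)]),.04);print("block BL,BR,FR,FL\n",b[:,:2])
print([np.linalg.norm(b[i]-b[i-1]) for i in range(4)])
for n,p,z in(("flange",[(266,300),(444,286)],.058),("line",[(278,442),(453,430)],.044),("front",[(283,515),(462,500)],.044)):
    q=ray(crop(p),z);d=q[1]-q[0];print(n,q[:,:2].tolist(),np.linalg.norm(d),"ang",np.degrees(np.arctan2(d[0],-d[1])))
for n,p,z in(("pivot",(187,465),.056),("post",(77,517),.086),("tin",(655,262),.038),("bottle",(476,67),.102),("pot",(181,97),.07)): print(n,ray(crop(p),z)[0,:2])
im=cv2.imread("pics/top0.png");h=cv2.cvtColor(im,cv2.COLOR_BGR2HSV)
w=((h[...,1]<40)&(h[...,2]>190)).astype(np.uint8);w[:,:204]=0;w[:,262:]=0;w[:180]=0;w[252:]=0
c=max(cv2.findContours(w,0,1)[0],key=cv2.contourArea);print(cv2.boxPoints(cv2.minAreaRect(c)))
for uv in[(190,200),(195,250),(270,230),(180,200),(160,220),(270,260),(240,165),(290,200)]:print(uv,h[uv[1],uv[0]])
E
```

```text
C [ 0.5101 -0.2754  0.9359]
block BL,BR,FR,FL
 [[ 0.5864 -0.1096]
 [ 0.6079 -0.3377]
 [ 0.451  -0.3513]
 [ 0.4315 -0.1234]]
[np.float64(0.15549502286273603), np.float64(0.22909247487038584), np.float64(0.15740483581756837), np.float64(0.22875395494447567)]
flange [[0.5633196737520751, -0.18821311306159122], [0.5705198589346447, -0.2867576363436712]] 0.09880721499746714 ang 4.178907471884291
line [[0.48460392661026286, -0.19356285920337593], [0.490655236876333, -0.29144705243785424]] 0.09807106423966722 ang 3.53758702371299
front [[0.44404746275228973, -0.19634773285360838], [0.451674422487586, -0.29620256513530285]] 0.10014568410475393 ang 4.367798273112008
pivot [ 0.4727 -0.1446]
post [ 0.4469 -0.0909]
tin [ 0.5849 -0.4069]
bottle [ 0.684  -0.3039]
pot [ 0.6747 -0.1427]
[[204.9057 189.139 ]
 [253.0792 185.3359]
 [257.6463 243.1858]
 [209.4728 246.989 ]]
(190, 200) [ 20  80 241]
(195, 250) [ 20  82 242]
(270, 230) [ 20  80 240]
(180, 200) [ 20  79 241]
(160, 220) [ 14 135 159]
(270, 260) [ 12 128 120]
(240, 165) [ 13 126 130]
(290, 200) [ 15 122 167]
```

```bash
cat >> h.py <<'E'
def fitline(pts):
    vx,vy,x,y=cv2.fitLine(pts.astype(np.float32),cv2.DIST_HUBER,0,.01,.01).ravel();return np.array([x,y]),np.array([vx,vy])
def edgefit(mask,z,yaw,side,c,half,trim=.8):
    "fit the boundary of mask; returns line of world pts on given side (+x,-x,+y,-y) of a box guess"
    cs=cv2.findContours(mask,cv2.RETR_EXTERNAL,cv2.CHAIN_APPROX_NONE)[0];k=max(cs,key=cv2.contourArea)[:,0,:]
    w=ray(k,z)[:,:2];a=np.radians(yaw);R=np.array([[np.cos(a),np.sin(a)],[-np.sin(a),np.cos(a)]]);l=(w-c)@R.T
    ax="xy".index(side[1]);s=1 if side[0]=="+" else -1
    sel=(np.abs(l[:,ax]-s*half[ax])<.01)&(np.abs(l[:,1-ax])<trim*half[1-ax])
    p=l[sel];f=np.polyfit(p[:,1-ax],p[:,ax],1);return f[1],np.degrees(np.arctan(f[0])),len(p)
E
python3 - <<'E'
from h import *
im=cv2.imread("pics/top0.png");h=cv2.cvtColor(im,cv2.COLOR_BGR2HSV).astype(int)
m=((h[...,2]>205)&(h[...,1]<105)).astype(np.uint8);m[:165]=0;m[262:]=0;m[:,:165]=0;m[:,290:]=0
m=cv2.morphologyEx(m,cv2.MORPH_OPEN,np.ones((3,3)))
c=np.array([.519,-.2305])
print("block");[print(s,edgefit(m,.04,5,s,c,[.08,.115])) for s in("+x","-x","+y","-y")]
w=((h[...,2]>205)&(h[...,1]<40)).astype(np.uint8);w[:180]=0;w[255:]=0;w[:,:200]=0;w[:,265:]=0
w=cv2.morphologyEx(w,cv2.MORPH_CLOSE,np.ones((5,5)))
print("plate");[print(s,edgefit(w,.044,4,s,np.array([.507,-.24]),[.06,.05])) for s in("+x","-x","+y","-y")]
# line: subpixel dark minimum per column
g=cv2.cvtColor(im,cv2.COLOR_BGR2GRAY).astype(float);P=[]
for u in range(212,254):
    s=g[220:236,u];d=np.clip(np.median(s)-s-8,0,None)
    if d.sum()>0:P.append((u,220+(d*np.arange(16)).sum()/d.sum()))
q=ray(P,.044)[:,:2];f=np.polyfit(q[:,1],q[:,0],1);print("line x at y=-.24:",np.polyval(f,-.24),"yaw",-np.degrees(np.arctan(f[0])),np.std(q[:,0]-np.polyval(f,q[:,1])))
E
```

```text
block
+x (np.float64(0.07863823200710757), np.float64(-0.030940968935112657), 87)
-x (np.float64(-0.07758430645054613), np.float64(0.025921739976375625), 87)
+y (np.float64(0.11251844410826724), np.float64(1.5915283692182989), 56)
-y (np.float64(-0.11295119090662077), np.float64(0.17511511317797576), 60)
plate
+x (np.float64(0.06090938503065184), np.float64(0.12962485034528612), 38)
-x (np.float64(-0.05861507306860345), np.float64(-0.2980673436391503), 38)
+y (np.float64(0.04839710739365425), np.float64(-0.14944905050240093), 46)
-y (np.float64(-0.05053988011431238), np.float64(0.07191129771982772), 45)
line x at y=-.24: 0.48695632057928384 yaw 2.2124487283604486 0.0022749393531262194
```

Call:
arm_command(rows=[{"jaw": 50,"az": 0.1},{"jaw": 50,"az": 0.098},{"jaw": 50}])

```text
invalid input at $.rows[0]: expected keys jaw, tx, ty, tz, ax, ay, az
```

Call:
arm_command(rows=[{"jaw": 50,"tx": 0.936,"ty": -0.774},{"jaw": 50,"tx": 0.936,"ty": -0.774},{"jaw": 50,"tx": 0.936,"ty": -0.774},{"jaw": 50,"tx": 0.936,"ty": -0.774},{"jaw": 50,"tx": 0.936,"ty": -0.774},{"jaw": 50,"tx": 0.936,"ty": -0.774},{"jaw": 50,"tx": 0.936,"ty": -0.774},{"jaw": 50,"tx": 0.936,"ty": -0.774},{"jaw": 50,"tx": 0.936,"ty": -0.774},{"jaw": 50,"tx": 0.936,"ty": -0.774}])

```text
invalid input at $.rows[0]: expected keys jaw, tx, ty, tz, ax, ay, az
```

Call:
arm_command(rows=[{"jaw": 50},{"jaw": 50},{"jaw": 50}])

```text
invalid input at $.rows[0]: expected keys jaw, tx, ty, tz, ax, ay, az
```

Call:
arm_command(rows=[{"jaw": 50,"tx": 0,"ty": 0,"tz": 0,"ax": 0,"ay": 0,"az": 0.1},{"jaw": 50,"tx": 0,"ty": 0,"tz": 0,"ax": 0,"ay": 0,"az": 0.098},{"jaw": 50,"tx": 0,"ty": 0,"tz": 0,"ax": 0,"ay": 0,"az": 0},{"jaw": 50,"tx": 0,"ty": 0,"tz": 0,"ax": 0,"ay": 0,"az": 0}])

```text
time: 0.6
tcp_pos: [0.242, -0.576, 0.2147]
orientation: [-180.0, 0.0, 5.1]
contact_force: [0.1, -0.2, 0.2]
grip_width: 0.0499
grip_force: 0.0
```

Call:
arm_command(rows=[{"jaw": 50,"tx": 0.93,"ty": -0.77,"tz": 0,"ax": 0,"ay": 0,"az": 0},{"jaw": 50,"tx": 0.93,"ty": -0.77,"tz": 0,"ax": 0,"ay": 0,"az": 0},{"jaw": 50,"tx": 0.93,"ty": -0.77,"tz": 0,"ax": 0,"ay": 0,"az": 0},{"jaw": 50,"tx": 0.93,"ty": -0.77,"tz": 0,"ax": 0,"ay": 0,"az": 0},{"jaw": 50,"tx": 0.93,"ty": -0.77,"tz": 0,"ax": 0,"ay": 0,"az": 0},{"jaw": 50,"tx": 0.93,"ty": -0.77,"tz": 0,"ax": 0,"ay": 0,"az": 0},{"jaw": 50,"tx": 0.93,"ty": -0.77,"tz": 0,"ax": 0,"ay": 0,"az": 0},{"jaw": 50,"tx": 0.93,"ty": -0.77,"tz": 0,"ax": 0,"ay": 0,"az": 0},{"jaw": 50,"tx": 0.93,"ty": -0.77,"tz": 0,"ax": 0,"ay": 0,"az": 0},{"jaw": 50,"tx": 0.93,"ty": -0.77,"tz": 0,"ax": 0,"ay": 0,"az": 0}])

```text
time: 1.85
tcp_pos: [0.587, -0.2359, 0.2151]
orientation: [180.0, -0.0, 5.1]
contact_force: [0.9, -1.0, 0.0]
grip_width: 0.0502
grip_force: 0.0
```

Call:
arm_command(rows=[{"jaw": 50,"tx": 0,"ty": 0,"tz": 0,"ax": 0,"ay": 0,"az": 0},{"jaw": 50,"tx": 0,"ty": 0,"tz": 0,"ax": 0,"ay": 0,"az": 0},{"jaw": 50,"tx": 0,"ty": 0,"tz": 0,"ax": 0,"ay": 0,"az": 0}])

```text
time: 2.22
tcp_pos: [0.5851, -0.2381, 0.2149]
orientation: [180.0, 0.0, 4.9]
contact_force: [-0.5, 0.8, -0.6]
grip_width: 0.0501
grip_force: 0.0
```

Call:
arm_command(rows=[{"jaw": 50,"tx": 0.07,"ty": -0.06,"tz": 0.4,"ax": 0,"ay": 0,"az": 0},{"jaw": 50,"tx": 0,"ty": 0,"tz": 0.7,"ax": 0,"ay": 0,"az": 0},{"jaw": 50,"tx": 0,"ty": 0,"tz": 0.7,"ax": 0,"ay": 0,"az": 0},{"jaw": 50,"tx": 0,"ty": 0,"tz": 0.7,"ax": 0,"ay": 0,"az": 0},{"jaw": 50,"tx": 0,"ty": 0,"tz": 0.5,"ax": 0,"ay": 0,"az": 0},{"jaw": 50,"tx": 0,"ty": 0,"tz": 0.4,"ax": 0,"ay": 0,"az": 0},{"jaw": 50,"tx": 0,"ty": 0,"tz": 0,"ax": 0,"ay": 0,"az": 0},{"jaw": 50,"tx": 0,"ty": 0,"tz": 0,"ax": 0,"ay": 0,"az": 0}])

```text
time: 3.22
tcp_pos: [0.5894, -0.2349, 0.08]
orientation: [179.9, -0.1, 5.0]
contact_force: [-0.5, 0.2, 0.0]
grip_width: 0.0498
grip_force: 0.0
```

```bash
python3 - <<'E'
import cv2,numpy as np
from cell import cams
from h import proj
a=cams.snapshot("top")[140:270,150:310,::-1];b=cams.snapshot("scene")[165:265,160:320,::-1]
cv2.imwrite("pics/c1.png",np.hstack([cv2.resize(a,(400,325),interpolation=2),cv2.resize(b,(400,325),interpolation=2)]))
E
```

```text
(no output)
```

View pics/c1.png

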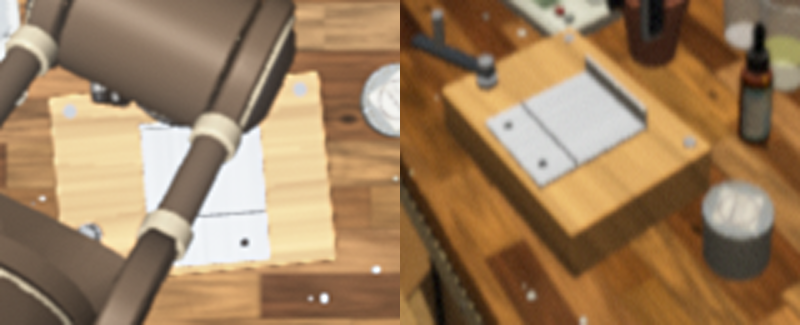

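The left half (top view) shows the arm covering the flange, with the plate unmoved. The right half (scene crop) shows the flange clear and no gripper in front of it, so I'll check where the gripper projects.

```bash
python3 - <<'E'
import cv2,numpy as np
from cell import cams,get_obs
from h import proj
o=get_obs();print(o['tcp_pos'],proj(o['tcp_pos'],"scene"),proj(o['tcp_pos'],"top"))
print(proj([[.567,-.237,.058],[.68,-.30,.1]],"scene"))
cv2.imwrite("pics/s1.png",cams.snapshot("scene")[:,:,::-1])
E
```

```text
[ 0.58970973 -0.2349888   0.08049459] [[253.40992003 178.64078714]] [[227.56622108 175.83441855]]
[[246.13189571 189.570332  ]
 [299.61042561 172.33848298]]
```

View pics/s1.png

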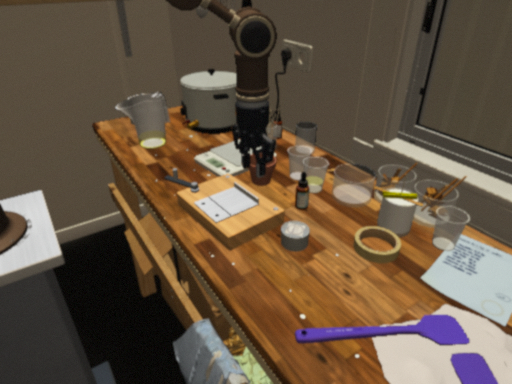

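The gripper stands just behind the flange at about (255,170), where the projected TCP is (253,179). The plate, pot and bottle are undisturbed. I'll descend to feel for the block top.

Call:
arm_command(rows=[{"jaw": 50,"tx": 0,"ty": 0,"tz": 0.15,"ax": 0,"ay": 0,"az": 0},{"jaw": 50,"tx": 0,"ty": 0,"tz": 0.15,"ax": 0,"ay": 0,"az": 0},{"jaw": 50,"tx": 0,"ty": 0,"tz": 0,"ax": 0,"ay": 0,"az": 0}])

```text
time: 3.75
tcp_pos: [0.5878, -0.2341, 0.0661]
orientation: [-179.9, 0.1, 5.0]
contact_force: [0.8, -0.5, -0.3]
grip_width: 0.0502
grip_force: 0.0
```

Call:
arm_command(rows=[{"jaw": 50,"tx": 0,"ty": 0,"tz": 0.05,"ax": 0,"ay": 0,"az": 0},{"jaw": 50,"tx": 0,"ty": 0,"tz": 0,"ax": 0,"ay": 0,"az": 0}])

```text
time: 4.0
tcp_pos: [0.5885, -0.2345, 0.0649]
orientation: [-180.0, 0.0, 5.0]
contact_force: [1.4, 0.1, 0.7]
grip_width: 0.0501
grip_force: 0.0
```

```bash
python3 - <<'E'
import cv2
from cell import cams
cv2.imwrite("pics/s2.png",cv2.resize(cams.snapshot("scene")[120:220,190:310,::-1],None,fx=5,fy=5,interpolation=2))
E
```

```text
(no output)
```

View pics/s2.png

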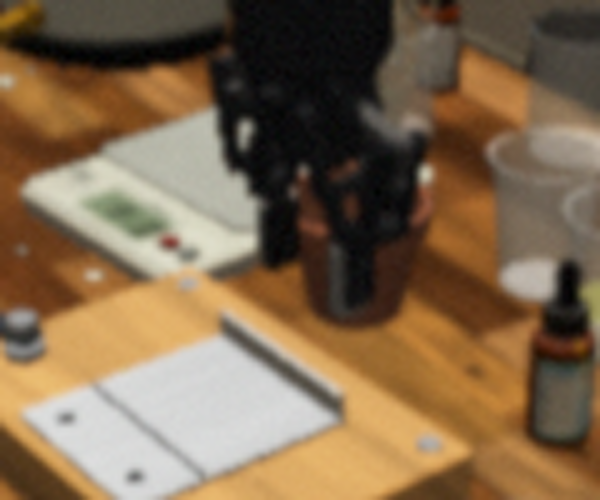

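In this crop (5x, offset (190,120)) the fingertips sit at about (280,265) and (350,315), and the flange middle at (283,357). The tips look higher than tip_reach predicts, so I'll compute their height.

```bash
python3 - <<'E'
import numpy as np
from cell import bot,get_obs
from h import *
o=get_obs();print(o['tcp_pos'],o['joint_pos'],[a for a in dir(bot) if a[0]!='_'])
L,Rr=np.array([280,265])/5+[190,120],np.array([350,318])/5+[190,120]
for z in(.043,.06,.08,.1): print(z,ray([L,Rr],z,"scene")[:,:2].round(3).tolist())
y=np.array([-.087,.996])*.031
for z in(.043,.065,.08): print(z,proj([[.588+y[0],-.2345+y[1],z],[.588-y[0],-.2345-y[1],z]],"scene").round(1).tolist())
E
```

```text
[ 0.58859499 -0.2344884   0.06502912] [-2.56588195e+01  2.83178958e+01  9.78288259e+01  6.73601142e-04
  5.38574341e+01  5.93679384e+01] ['Unreachable', 'tip_reach']
0.043 [[0.626, -0.143], [0.625, -0.211]]
0.06 [[0.609, -0.169], [0.609, -0.235]]
0.08 [[0.59, -0.2], [0.59, -0.263]]
0.1 [[0.571, -0.231], [0.571, -0.291]]
0.043 [[245.3, 186.8], [260.7, 197.0]]
0.065 [[245.2, 179.3], [260.7, 189.3]]
0.08 [[245.1, 174.1], [260.7, 184.0]]
```

```bash
python3 - <<'E'
from h import *
T=np.array([.242,-.5755,.214]);a=np.radians(22.8);y=np.array([np.sin(a),-np.cos(a),0])
for dz in(.0,.01,.022): print(dz,proj([T+y*s*.048-[0,0,dz] for s in(-1,1)],"scene").round(0).tolist())
im=cv2.imread("pics/scene0.png")[180:300,150:230]
cv2.imwrite("pics/s3.png",cv2.resize(im,None,fx=5,fy=5,interpolation=2))
E
```

```text
0.0 [[133.0, 267.0], [193.0, 301.0]]
0.01 [[135.0, 273.0], [194.0, 307.0]]
0.022 [[136.0, 280.0], [195.0, 315.0]]
```

View pics/s3.png

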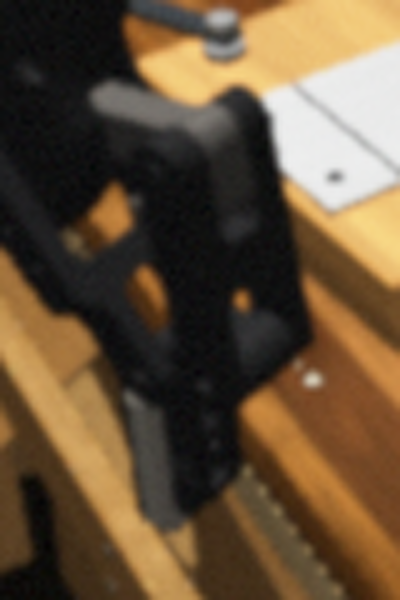

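The open tip at (165,525) is also about 16 px above the projected TCP, so the tips really do look higher than nominal. I'll feel downward in small steps.

Call:
arm_command(rows=[{"jaw": 50,"tx": 0,"ty": 0,"tz": 0.05,"ax": 0,"ay": 0,"az": 0},{"jaw": 50,"tx": 0,"ty": 0,"tz": 0,"ax": 0,"ay": 0,"az": 0}])

```text
time: 4.3
tcp_pos: [0.5885, -0.2344, 0.0629]
orientation: [-180.0, 0.0, 5.0]
contact_force: [-0.9, -0.6, 0.5]
grip_width: 0.0499
grip_force: 0.0
```

Call:
arm_command(rows=[{"jaw": 50,"tx": 0,"ty": 0,"tz": 0.05,"ax": 0,"ay": 0,"az": 0},{"jaw": 50,"tx": 0,"ty": 0,"tz": 0,"ax": 0,"ay": 0,"az": 0}])

```text
time: 4.55
tcp_pos: [0.5884, -0.2344, 0.0608]
orientation: [-180.0, 0.0, 5.0]
contact_force: [-0.1, -0.0, 0.2]
grip_width: 0.0499
grip_force: 0.0
```

Call:
arm_command(rows=[{"jaw": 50,"tx": 0,"ty": 0,"tz": 0.05,"ax": 0,"ay": 0,"az": 0},{"jaw": 50,"tx": 0,"ty": 0,"tz": 0,"ax": 0,"ay": 0,"az": 0}])

```text
time: 4.8
tcp_pos: [0.5884, -0.2344, 0.0588]
orientation: [-180.0, 0.0, 5.0]
contact_force: [0.1, -0.2, 0.7]
grip_width: 0.05
grip_force: 0.0
```

Call:
arm_command(rows=[{"jaw": 50,"tx": 0,"ty": 0,"tz": 0.05,"ax": 0,"ay": 0,"az": 0},{"jaw": 50,"tx": 0,"ty": 0,"tz": 0,"ax": 0,"ay": 0,"az": 0}])

```text
time: 5.05
tcp_pos: [0.5884, -0.2344, 0.0569]
orientation: [-180.0, 0.0, 5.0]
contact_force: [-0.3, 0.4, -0.3]
grip_width: 0.0504
grip_force: 0.0
```

Call:
arm_command(rows=[{"jaw": 50,"tx": 0,"ty": 0,"tz": 0.05,"ax": 0,"ay": 0,"az": 0},{"jaw": 50,"tx": 0,"ty": 0,"tz": 0,"ax": 0,"ay": 0,"az": 0}])

```text
time: 5.3
tcp_pos: [0.5884, -0.2344, 0.0548]
orientation: [-180.0, 0.0, 5.0]
contact_force: [0.2, -0.5, -0.5]
grip_width: 0.0499
grip_force: 0.0
```

```bash
python3 - <<'E'
import cv2
from cell import cams
cv2.imwrite("pics/s4.png",cv2.resize(cams.snapshot("scene")[140:215,200:300,::-1],None,fx=7,fy=7,interpolation=2))
E
```

```text
(no output)
```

View pics/s4.png

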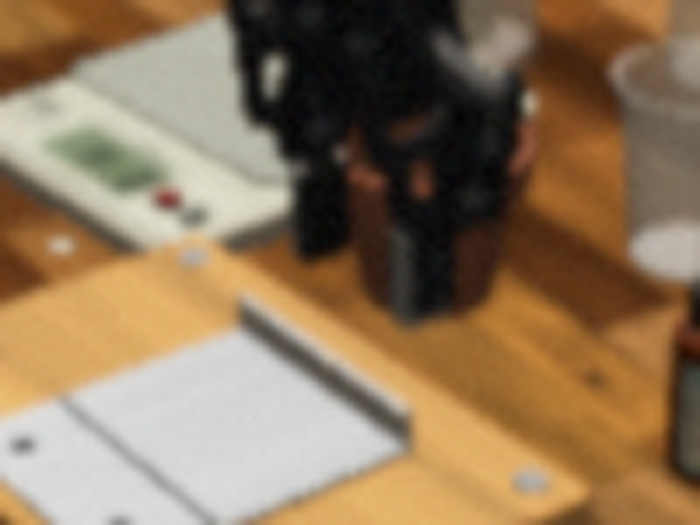

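The tips are now at (320,255) and (408,322) in this 7x crop, at about z = 0.07, with no contact. I'll keep descending.

Call:
arm_command(rows=[{"jaw": 50,"tx": 0,"ty": 0,"tz": 0.07,"ax": 0,"ay": 0,"az": 0},{"jaw": 50,"tx": 0,"ty": 0,"tz": 0.07,"ax": 0,"ay": 0,"az": 0},{"jaw": 50,"tx": 0,"ty": 0,"tz": 0,"ax": 0,"ay": 0,"az": 0}])

```text
time: 5.72
tcp_pos: [0.5882, -0.2343, 0.049]
orientation: [-180.0, 0.0, 5.0]
contact_force: [-0.5, -0.5, -0.9]
grip_width: 0.0499
grip_force: 0.0
```

Call:
arm_command(rows=[{"jaw": 50,"tx": 0,"ty": 0,"tz": 0.07,"ax": 0,"ay": 0,"az": 0},{"jaw": 50,"tx": 0,"ty": 0,"tz": 0.07,"ax": 0,"ay": 0,"az": 0},{"jaw": 50,"tx": 0,"ty": 0,"tz": 0,"ax": 0,"ay": 0,"az": 0}])

```text
time: 6.1
tcp_pos: [0.5883, -0.2344, 0.0435]
orientation: [-180.0, 0.0, 5.0]
contact_force: [-0.3, -0.2, -0.0]
grip_width: 0.0502
grip_force: 0.0
```

Call:
arm_command(rows=[{"jaw": 50,"tx": 0,"ty": 0,"tz": 0.07,"ax": 0,"ay": 0,"az": 0},{"jaw": 50,"tx": 0,"ty": 0,"tz": 0.07,"ax": 0,"ay": 0,"az": 0},{"jaw": 50,"tx": 0,"ty": 0,"tz": 0,"ax": 0,"ay": 0,"az": 0}])

```text
time: 6.48
tcp_pos: [0.5883, -0.2344, 0.0379]
orientation: [-180.0, 0.0, 5.0]
contact_force: [0.9, 0.2, 0.4]
grip_width: 0.05
grip_force: 0.0
```

```bash
python3 - <<'E'
import cv2,numpy as np
from cell import cams
a=cv2.resize(cams.snapshot("scene")[140:215,210:290,::-1],(440,412),interpolation=2);b=cv2.resize(cams.snapshot("top")[120:260,160:280,::-1],(353,412),interpolation=2)
cv2.imwrite("pics/s5.png",np.hstack([a,b]))
E
```

```text
(no output)
```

View pics/s5.png

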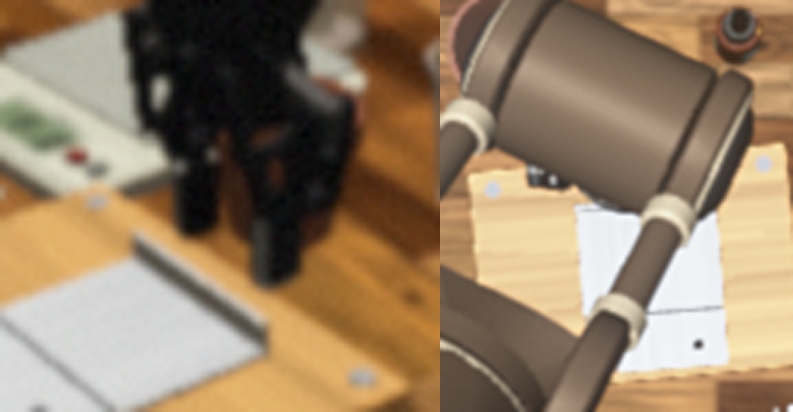

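The tips are at scene pixels (245.5,182) and (259.5,191.5), so about 0.057 high, above the rear strip of the block. I need roughly 12 mm more descent.

Call:
arm_command(rows=[{"jaw": 50,"tx": 0,"ty": 0,"tz": 0.07,"ax": 0,"ay": 0,"az": 0},{"jaw": 50,"tx": 0,"ty": 0,"tz": 0.07,"ax": 0,"ay": 0,"az": 0},{"jaw": 50,"tx": 0,"ty": 0,"tz": 0,"ax": 0,"ay": 0,"az": 0}])

```text
time: 6.95
tcp_pos: [0.5882, -0.2343, 0.0322]
orientation: [-180.0, 0.0, 5.0]
contact_force: [0.6, 0.6, -0.2]
grip_width: 0.0498
grip_force: 0.0
```

Call:
arm_command(rows=[{"jaw": 50,"tx": 0,"ty": 0,"tz": 0.05,"ax": 0,"ay": 0,"az": 0},{"jaw": 50,"tx": 0,"ty": 0,"tz": 0.05,"ax": 0,"ay": 0,"az": 0},{"jaw": 50,"tx": 0,"ty": 0,"tz": 0,"ax": 0,"ay": 0,"az": 0}])

```text
time: 7.32
tcp_pos: [0.5884, -0.2344, 0.0284]
orientation: [-180.0, 0.0, 5.0]
contact_force: [-1.7, 0.5, -0.1]
grip_width: 0.0504
grip_force: 0.0
```

Call:
arm_command(rows=[{"jaw": 50,"tx": 0,"ty": 0,"tz": 0.05,"ax": 0,"ay": 0,"az": 0},{"jaw": 50,"tx": 0,"ty": 0,"tz": 0,"ax": 0,"ay": 0,"az": 0}])

```text
time: 7.58
tcp_pos: [0.5884, -0.2344, 0.0265]
orientation: [-180.0, 0.0, 5.0]
contact_force: [0.5, 0.1, 0.5]
grip_width: 0.05
grip_force: 0.0
```

```bash
python3 - <<'E'
import cv2,numpy as np
from cell import cams
im=cams.snapshot("scene");np.save("s6.npy",im);cv2.imwrite("pics/s6.png",cv2.resize(im[140:215,210:290,::-1],(440,412),interpolation=2))
# dark column bottoms
g=im.max(2)
for u in range(242,264):
    c=np.where(g[160:205,u]<75)[0]; print(u,c.max()+160 if len(c) else None,end="; ")
E
```

```text
242 181; 243 185; 244 186; 245 186; 246 185; 247 185; 248 184; 249 184; 250 176; 251 177; 252 180; 253 182; 254 182; 255 183; 256 184; 257 194; 258 195; 259 195; 260 194; 261 194; 262 194; 263 193;
```

Call:
arm_command(rows=[{"jaw": 50,"tx": -0.125,"ty": 0,"tz": 0,"ax": 0,"ay": 0,"az": 0},{"jaw": 50,"tx": -0.125,"ty": 0,"tz": 0,"ax": 0,"ay": 0,"az": 0},{"jaw": 50,"tx": -0.125,"ty": 0,"tz": 0,"ax": 0,"ay": 0,"az": 0}])

```text
time: 8.0
tcp_pos: [0.5735, -0.2359, 0.0268]
orientation: [180.0, -0.0, 5.0]
contact_force: [-0.0, 0.5, -0.2]
grip_width: 0.0501
grip_force: 0.4
```

Call:
arm_command(rows=[{"jaw": 50,"tx": -0.1,"ty": 0,"tz": 0,"ax": 0,"ay": 0,"az": 0},{"jaw": 50,"tx": -0.1,"ty": 0,"tz": 0,"ax": 0,"ay": 0,"az": 0},{"jaw": 50,"tx": -0.1,"ty": 0,"tz": 0,"ax": 0,"ay": 0,"az": 0},{"jaw": 50,"tx": -0.1,"ty": 0,"tz": 0,"ax": 0,"ay": 0,"az": 0}])

```text
time: 8.5
tcp_pos: [0.5575, -0.2372, 0.0267]
orientation: [180.0, -0.0, 5.0]
contact_force: [1.0, -0.7, -0.9]
grip_width: 0.05
grip_force: 0.5
```

```bash
python3 - <<'E'
import cv2,numpy as np
from cell import cams
a=cv2.resize(cams.snapshot("scene")[155:255,170:290,::-1],(480,400),interpolation=2);b=cv2.resize(cams.snapshot("top")[150:270,190:280,::-1],(300,400),interpolation=2)
cv2.imwrite("pics/s7.png",np.hstack([a,b]))
E
```

```text
(no output)
```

View pics/s7.png

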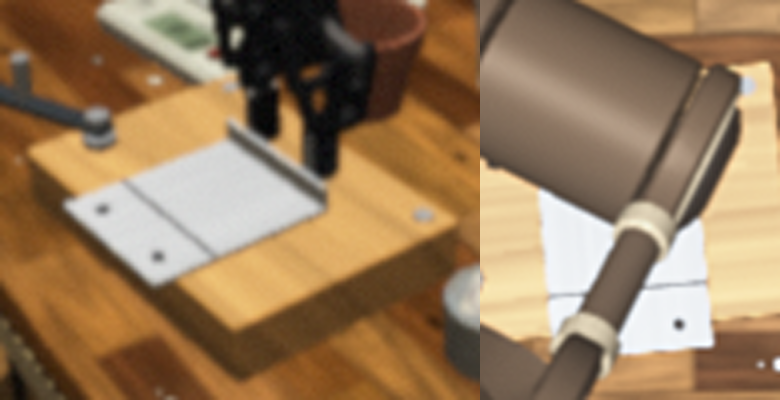

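The flange is moving with both tips behind it. In the scene crop (4x, offset (170,155)) the line runs (125,180)–(215,258), and the plate's front has begun to overhang. From here I'll measure the line numerically in both views.

```bash
cat >> h.py <<'E'
B0=np.array([.5195,-.2305]);A=np.radians(5);RB=np.array([[np.cos(A),-np.sin(A)],[np.sin(A),np.cos(A)]])
def b2w(p): return np.atleast_2d(p)@RB.T+B0
def w2b(p): return (np.atleast_2d(p)-B0)@RB
def line(n,im=None):
    "scribed line in block frame: per y, narrow dark dip between white sides"
    im=cams.snapshot(n) if im is None else im
    g=im.astype(np.float32);xs=np.arange(-.12,.03,.0005);out=[]
    for y in np.arange(-.075,.06,.003):
        w=b2w(np.c_[xs,np.full(len(xs),y)]);uv=proj(np.c_[w,np.full(len(xs),.044)],n).astype(np.float32)
        s=cv2.remap(g,uv[:,0][None],uv[:,1][None],cv2.INTER_CUBIC)[0];v=s.min(1);sat=s.max(1)-s.min(1)
        d=14;ref=np.minimum(v[:-2*d],v[2*d:]);ok=(ref>140)&(sat[:-2*d]<35)&(sat[2*d:]<35);dip=np.where(ok,ref-v[d:-d],0)
        i=dip.argmax()
        if dip[i]>25:
            k=slice(max(i-6,0),i+7);out.append((y,(xs[d:-d][k]*dip[k]).sum()/dip[k].sum()))
    o=np.array(out)
    if len(o)<4:return n,len(o)
    med=np.median(o[:,1]);o=o[abs(o[:,1]-med)<.006];f=np.polyfit(o[:,0],o[:,1],1);o=o[abs(o[:,1]-np.polyval(f,o[:,0]))<.0015];f=np.polyfit(o[:,0],o[:,1],1)
    return n,len(o),"y %.3f..%.3f"%(o[0,0],o[-1,0]),"edge-x at mid %.4f"%(np.polyval(f,o[:,0].mean())+.08),"yaw rel %.2f deg"%-np.degrees(np.arctan(f[0]))
E
python3 - <<'E'
from h import *
for n in("top","scene"): print("start",line(n,cv2.imread(f"pics/{n}0.png")[:,:,::-1])); print("now",line(n))
from cell import get_obs;o=get_obs();print(o['tcp_pos'],w2b(o['tcp_pos'][:2]),o['contact_force'])
E
```

```text
start ('top', 27, 'y -0.057..0.039', 'edge-x at mid 0.0473', 'yaw rel -0.80 deg')
now ('top', 15, 'y -0.060..0.039', 'edge-x at mid 0.0251', 'yaw rel -0.25 deg')
start ('scene', 29, 'y -0.057..0.039', 'edge-x at mid 0.0479', 'yaw rel -1.42 deg')
now ('scene', 26, 'y -0.057..0.036', 'edge-x at mid 0.0257', 'yaw rel -0.22 deg')
[ 0.55732717 -0.23717779  0.02663751] [[ 0.03710122 -0.00994923]] [-0.37149198 -0.11985398 -0.42520503]
```

Call:
arm_command(rows=[{"jaw": 50,"tx": -0.1,"ty": 0,"tz": 0,"ax": 0,"ay": 0,"az": 0},{"jaw": 50,"tx": -0.1,"ty": 0,"tz": 0,"ax": 0,"ay": 0,"az": 0},{"jaw": 50,"tx": -0.1,"ty": 0,"tz": 0,"ax": 0,"ay": 0,"az": 0},{"jaw": 50,"tx": -0.1,"ty": 0,"tz": 0,"ax": 0,"ay": 0,"az": 0},{"jaw": 50,"tx": -0.1,"ty": 0,"tz": 0,"ax": 0,"ay": 0,"az": 0},{"jaw": 50,"tx": 0,"ty": 0,"tz": 0,"ax": 0,"ay": 0,"az": 0}])

```text
time: 9.45
tcp_pos: [0.537, -0.2389, 0.0266]
orientation: [-180.0, 0.1, 5.0]
contact_force: [0.2, -0.2, -0.3]
grip_width: 0.0501
grip_force: 0.0
```

```bash
python3 - <<'E'
from h import *
for n in("top","scene"): print(line(n))
from cell import get_obs;o=get_obs();print(o['tcp_pos'],w2b(o['tcp_pos'][:2]))
E
```

```text
('top', 11, 'y -0.057..0.039', 'edge-x at mid 0.0053', 'yaw rel -0.12 deg')
('scene', 25, 'y -0.036..0.039', 'edge-x at mid 0.0876', 'yaw rel -0.22 deg')
[ 0.53711348 -0.2387815   0.0264532 ] [[ 0.01682468 -0.0097851 ]]
```

Call:
arm_command(rows=[{"jaw": 50,"tx": -0.06,"ty": 0,"tz": 0,"ax": 0,"ay": 0,"az": 0},{"jaw": 50,"tx": -0.06,"ty": 0,"tz": 0,"ax": 0,"ay": 0,"az": 0},{"jaw": 50,"tx": 0,"ty": 0,"tz": 0,"ax": 0,"ay": 0,"az": 0},{"jaw": 50,"tx": 0,"ty": 0,"tz": 0,"ax": 0,"ay": 0,"az": 0}])

```text
time: 10.05
tcp_pos: [0.5327, -0.2393, 0.0266]
orientation: [-180.0, 0.0, 5.0]
contact_force: [-0.1, -0.1, -0.9]
grip_width: 0.05
grip_force: 0.0
```

```bash
python3 - <<'E'
from h import *
for n in("top",): print(line(n))
from cell import get_obs;o=get_obs();print(o['tcp_pos'],w2b(o['tcp_pos'][:2]))
E
```

```text
('top', 12, 'y -0.060..0.039', 'edge-x at mid 0.0006', 'yaw rel -0.17 deg')
[ 0.53277439 -0.23929163  0.02662123] [[ 0.01245763 -0.00991512]]
```

Call:
arm_command(rows=[{"jaw": 50,"tx": 0.2,"ty": 0,"tz": 0,"ax": 0,"ay": 0,"az": 0},{"jaw": 50,"tx": 0.2,"ty": 0,"tz": 0,"ax": 0,"ay": 0,"az": 0},{"jaw": 50,"tx": 0,"ty": 0,"tz": 0,"ax": 0,"ay": 0,"az": 0},{"jaw": 50,"tx": 0,"ty": 0,"tz": -0.5,"ax": 0,"ay": 0,"az": 0},{"jaw": 50,"tx": 0,"ty": 0,"tz": -0.8,"ax": 0,"ay": 0,"az": 0},{"jaw": 0,"tx": 0,"ty": 0,"tz": -0.8,"ax": 0,"ay": 0,"az": 0},{"jaw": 0,"tx": 0,"ty": 0,"tz": -0.8,"ax": 0,"ay": 0,"az": 0},{"jaw": 0,"tx": 0,"ty": -0.8,"tz": -0.4,"ax": 0,"ay": 0,"az": 0},{"jaw": 0,"tx": 0,"ty": -0.8,"tz": 0,"ax": 0,"ay": 0,"az": 0},{"jaw": 0,"tx": 0,"ty": -0.8,"tz": 0,"ax": 0,"ay": 0,"az": 0}])

```text
time: 11.35
tcp_pos: [0.5409, -0.1417, 0.1608]
orientation: [179.9, -0.1, 4.9]
contact_force: [-0.1, 0.1, 0.3]
grip_width: -0.0001
grip_force: 0.0
```

Call:
arm_command(rows=[{"jaw": 0,"tx": -0.5,"ty": -0.8,"tz": 0,"ax": 0,"ay": 0,"az": 0},{"jaw": 0,"tx": -0.5,"ty": -0.8,"tz": 0,"ax": 0,"ay": 0,"az": 0},{"jaw": 0,"tx": -0.3,"ty": 0,"tz": 0,"ax": 0,"ay": 0,"az": 0},{"jaw": 0,"tx": 0,"ty": 0,"tz": 0,"ax": 0,"ay": 0,"az": 0},{"jaw": 0,"tx": 0,"ty": 0,"tz": 0,"ax": 0,"ay": 0,"az": 0},{"jaw": 0,"tx": 0,"ty": 0,"tz": 0,"ax": 0,"ay": 0,"az": 0}])

```text
time: 12.1
tcp_pos: [0.4841, -0.0839, 0.159]
orientation: [180.0, -0.1, 4.9]
contact_force: [0.8, -0.2, -0.2]
grip_width: -0.0001
grip_force: 0.0
```

```bash
python3 - <<'E'
from h import *
for n in("top","scene"):
    im=cams.snapshot(n);np.save(n+"8.npy",im);print(line(n,im))
from cell import get_obs;o=get_obs();p=o['tcp_pos'];print(p,w2b(p[:2]),o['grip_width'])
# closed tip: lowest dark pixel around projected TCP column in scene
im=np.load("scene8.npy");uv=proj([p,p+[0,0,.012]],"scene");print(uv)
u0=int(round(uv[0,0]));g=im.max(2)
for u in range(u0-8,u0+9,2):
    v=np.where(g[:int(uv[0,1])+25,u]<70)[0];print(u,v.max() if len(v) else None,end="; ")
E
```

```text
('top', 30, 'y -0.060..0.039', 'edge-x at mid 0.0006', 'yaw rel -0.06 deg')
('scene', 25, 'y -0.036..0.039', 'edge-x at mid 0.0829', 'yaw rel -0.34 deg')
[ 0.48376063 -0.08360925  0.15869448] [[-0.022801    0.14944668]] -0.00013347877574352798
[[184.26160154 138.07251233]
 [183.7595445  133.58356438]]
176 116; 178 124; 180 131; 182 131; 184 131; 186 131; 188 128; 190 128; 192 129;
```

Call:
arm_command(rows=[{"jaw": 0,"tx": 0,"ty": 0,"tz": 0.6,"ax": 0,"ay": 0,"az": 0},{"jaw": 0,"tx": 0,"ty": 0,"tz": 0.8,"ax": 0,"ay": 0,"az": 0},{"jaw": 0,"tx": 0,"ty": 0,"tz": 0.7,"ax": 0,"ay": 0,"az": 0},{"jaw": 0,"tx": 0,"ty": 0,"tz": 0.5,"ax": 0,"ay": 0,"az": 0},{"jaw": 0,"tx": 0,"ty": 0,"tz": 0.05,"ax": 0,"ay": 0,"az": 0},{"jaw": 0,"tx": 0,"ty": 0,"tz": 0,"ax": 0,"ay": 0,"az": 0},{"jaw": 0,"tx": 0,"ty": 0,"tz": 0,"ax": 0,"ay": 0,"az": 0}])

```text
time: 13.08
tcp_pos: [0.4844, -0.0834, 0.0538]
orientation: [180.0, -0.1, 5.0]
contact_force: [0.0, -0.3, 0.4]
grip_width: 0.0001
grip_force: 0.0
```

```bash
python3 - <<'E'
from h import *
from cell import get_obs
o=get_obs();p=o['tcp_pos'];q=w2b(p[:2])[0]-[-.04,.09];print(p,q,np.degrees(np.arctan2(-q[0],q[1])))
im=cams.snapshot("scene");g=im.max(2);uv=proj([p,p+[0,0,.016]],"scene");print(uv)
for u in range(int(uv[0,0])-10,int(uv[0,0])+12,2):
    v=np.where(g[:int(uv[0,1])+25,u]<70)[0];print(u,v.max() if len(v) else None,end="; ")
E
```

```text
[ 0.48441316 -0.08339904  0.05375197] [0.01786737 0.05959922] -16.68831375868439
[[188.57647281 174.81521515]
 [187.97980496 169.46475884]]
178 183; 180 183; 182 184; 184 185; 186 185; 188 186; 190 186; 192 187; 194 188; 196 187; 198 151;
```

Call:
arm_command(rows=[{"jaw": 0,"tx": -0.257,"ty": -0.05,"tz": 0,"ax": 0,"ay": 0,"az": 0},{"jaw": 0,"tx": -0.261,"ty": -0.005,"tz": 0,"ax": 0,"ay": 0,"az": 0},{"jaw": 0,"tx": -0.258,"ty": 0.041,"tz": 0,"ax": 0,"ay": 0,"az": 0},{"jaw": 0,"tx": -0.247,"ty": 0.085,"tz": 0,"ax": 0,"ay": 0,"az": 0},{"jaw": 0,"tx": -0.229,"ty": 0.127,"tz": 0,"ax": 0,"ay": 0,"az": 0},{"jaw": 0,"tx": -0.203,"ty": 0.165,"tz": 0,"ax": 0,"ay": 0,"az": 0}])

```text
time: 13.88
tcp_pos: [0.427, -0.1034, 0.0531]
orientation: [180.0, -0.1, 5.0]
contact_force: [1.1, -0.3, 0.2]
grip_width: 0.0001
grip_force: 0.6
```

```bash
cat >> h.py <<'E'
def keeper(n,r=(.07,.09)):
    "dark arm near its outer end, z=.056: mean grey level per angle, arm = darkest sector"
    im=cams.snapshot(n);g=im.max(2).astype(np.float32);th=np.radians(np.arange(0,200,2));res=[]
    for t in th:
        R=np.linspace(*r,9);w=b2w(np.c_[-.04-R*np.sin(t),.09+R*np.cos(t)]);uv=proj(np.c_[w,np.full(9,.056)],n).astype(np.float32)
        res.append(cv2.remap(g,uv[:,0][None],uv[:,1][None],1).mean())
    res=np.array(res);return [(int(np.degrees(th[i])+.5),int(res[i])) for i in range(len(th)) if res[i]<95]
E
python3 - <<'E'
from h import *
from cell import get_obs
o=get_obs();p=o['tcp_pos'];q=w2b(p[:2])[0]-[-.04,.09];print(p,q,np.degrees(np.arctan2(-q[0],q[1])))
for n in("top","scene"):print(n,keeper(n),line(n))
E
```

```text
[ 0.42701406 -0.10341515  0.0531454 ] [-0.04105782  0.04466194] 42.59239843080101
top [(8, 89), (10, 72), (12, 81), (16, 88), (18, 92), (20, 89), (22, 87), (24, 90), (26, 92), (28, 89), (30, 86), (32, 80), (34, 80), (36, 87), (38, 88), (40, 90), (42, 91), (44, 81), (46, 67), (48, 60), (50, 59), (52, 57), (54, 57), (56, 54), (58, 47), (60, 44), (62, 64), (64, 84), (66, 84)] ('top', 30, 'y -0.060..0.039', 'edge-x at mid 0.0006', 'yaw rel -0.05 deg')
scene [(12, 74), (14, 60), (16, 60), (18, 75), (20, 93), (26, 94), (28, 80), (30, 75), (32, 78), (34, 84), (36, 93), (58, 91), (60, 78), (62, 67), (64, 63), (66, 60), (68, 53), (70, 48), (72, 49), (74, 57), (76, 71), (78, 84), (80, 94), (122, 92), (124, 86), (126, 82), (128, 82), (130, 87)] ('scene', 25, 'y -0.036..0.039', 'edge-x at mid 0.0828', 'yaw rel -0.26 deg')
```

The keeper is following the fingers and the plate is undisturbed, so I'll continue along the arc.

Call:
arm_command(rows=[{"jaw": 0,"tx": -0.172,"ty": 0.197,"tz": 0,"ax": 0,"ay": 0,"az": 0},{"jaw": 0,"tx": -0.135,"ty": 0.224,"tz": 0,"ax": 0,"ay": 0,"az": 0},{"jaw": 0,"tx": -0.094,"ty": 0.244,"tz": 0,"ax": 0,"ay": 0,"az": 0},{"jaw": 0,"tx": -0.05,"ty": 0.257,"tz": 0,"ax": 0,"ay": 0,"az": 0},{"jaw": 0,"tx": -0.005,"ty": 0.261,"tz": 0,"ax": 0,"ay": 0,"az": 0},{"jaw": 0,"tx": 0.041,"ty": 0.258,"tz": 0,"ax": 0,"ay": 0,"az": 0}])

```text
time: 14.82
tcp_pos: [0.4152, -0.1622, 0.0527]
orientation: [-180.0, -0.0, 4.9]
contact_force: [0.6, 2.2, 0.5]
grip_width: -0.0001
grip_force: 0.6
```

```bash
python3 - <<'E'
from h import *
from cell import get_obs
o=get_obs();p=o['tcp_pos'];q=w2b(p[:2])[0]-[-.04,.09];print(p,q,np.hypot(*q),np.degrees(np.arctan2(-q[0],q[1])))
for n in("top","scene"):print(n,keeper(n),line(n))
E
```

```text
[ 0.4152317  -0.16221172  0.05272422] [-0.05791981 -0.01288399] 0.059335504458341015 102.54098834028588
top [(24, 91), (26, 77), (28, 65), (30, 64), (32, 66), (34, 68), (36, 71), (38, 73), (40, 75), (42, 76), (44, 78), (46, 79), (48, 80), (50, 80), (52, 81), (54, 82), (56, 82), (58, 82), (60, 81), (62, 81), (64, 80), (66, 80), (68, 79), (70, 78), (72, 77), (74, 75), (76, 73), (78, 72), (80, 72), (82, 71), (84, 71), (86, 70), (88, 65), (90, 59), (92, 56), (94, 53), (96, 51), (98, 51), (100, 62), (102, 89), (108, 84), (110, 66), (112, 47), (114, 48), (116, 57), (118, 75), (120, 88), (122, 84), (130, 93)] ('top', 28, 'y -0.060..0.039', 'edge-x at mid 0.0006', 'yaw rel -0.04 deg')
scene [(0, 14), (2, 13), (4, 13), (6, 13), (8, 13), (10, 12), (12, 14), (14, 15), (16, 16), (18, 20), (20, 28), (22, 41), (24, 54), (26, 63), (28, 72), (30, 81), (32, 90), (118, 90), (120, 70), (122, 65), (124, 65), (126, 61), (128, 52), (130, 48), (132, 67)] ('scene', 25, 'y -0.036..0.039', 'edge-x at mid 0.0828', 'yaw rel -0.19 deg')
```

Call:
arm_command(rows=[{"jaw": 0,"tx": 0.085,"ty": 0.247,"tz": 0,"ax": 0,"ay": 0,"az": 0},{"jaw": 0,"tx": 0.127,"ty": 0.229,"tz": 0,"ax": 0,"ay": 0,"az": 0},{"jaw": 0,"tx": 0.165,"ty": 0.203,"tz": 0,"ax": 0,"ay": 0,"az": 0},{"jaw": 0,"tx": 0.197,"ty": 0.172,"tz": 0,"ax": 0,"ay": 0,"az": 0},{"jaw": 0,"tx": 0,"ty": 0,"tz": 0,"ax": 0,"ay": 0,"az": 0}])

```text
time: 15.65
tcp_pos: [0.4421, -0.1943, 0.0529]
orientation: [179.9, -0.1, 5.0]
contact_force: [-0.4, 0.2, 0.1]
grip_width: 0.0
grip_force: 0.0
```

```bash
python3 - <<'E'
from h import *
from cell import get_obs
o=get_obs();p=o['tcp_pos'];q=w2b(p[:2])[0]-[-.04,.09];print(p,q,np.hypot(*q),np.degrees(np.arctan2(-q[0],q[1])))
for n in("top","scene"):print(n,[k for k in keeper(n) if k[0]>130],line(n))
E
```

```text
[ 0.44209413 -0.19432531  0.05292023] [-0.03395848 -0.0472166 ] 0.05816000292281984 144.27606878867059
top [(132, 93), (134, 89), (136, 84), (138, 78), (140, 72), (142, 64), (144, 66), (146, 79), (148, 80), (150, 86), (152, 85), (154, 73), (156, 71), (158, 81), (160, 86), (162, 93)] ('top', 14, 'y -0.060..-0.015', 'edge-x at mid 0.0007', 'yaw rel -0.43 deg')
scene [(158, 77), (160, 66), (162, 66), (164, 71)] ('scene', 24, 'y -0.036..0.036', 'edge-x at mid 0.0827', 'yaw rel -0.06 deg')
```

Call:
arm_command(rows=[{"jaw": 0,"tx": 0.112,"ty": 0.065,"tz": 0,"ax": 0,"ay": 0,"az": 0},{"jaw": 0,"tx": 0.115,"ty": 0.055,"tz": 0,"ax": 0,"ay": 0,"az": 0},{"jaw": 0,"tx": 0.1,"ty": 0.04,"tz": 0,"ax": 0,"ay": 0,"az": 0},{"jaw": 0,"tx": 0,"ty": 0,"tz": 0,"ax": 0,"ay": 0,"az": 0}])

```text
time: 16.35
tcp_pos: [0.4551, -0.199, 0.0528]
orientation: [180.0, -0.0, 5.0]
contact_force: [0.3, -0.6, -0.3]
grip_width: 0.0002
grip_force: 0.0
```

```bash
python3 - <<'E'
from h import *
from cell import get_obs
o=get_obs();p=o['tcp_pos'];q=w2b(p[:2])[0]-[-.04,.09];print(p,q,np.hypot(*q),np.degrees(np.arctan2(-q[0],q[1])),o['contact_force'])
for n in("top","scene"):print(n,[k for k in keeper(n) if k[0]>140],line(n))
E
```

```text
[ 0.45510747 -0.1989558   0.05281777] [-0.02139824 -0.05296365] 0.05712296589168355 158.00043607919312 [ 0.34225816 -0.55114191 -0.31429308]
top [(150, 92), (152, 89), (154, 83), (156, 77), (158, 71), (160, 72), (162, 84), (164, 86), (166, 87), (168, 88), (170, 83), (172, 88), (174, 93)] ('top', 12, 'y -0.060..-0.021', 'edge-x at mid 0.0007', 'yaw rel -0.66 deg')
scene [(170, 75), (172, 65), (174, 65), (176, 70)] ('scene', 25, 'y -0.036..0.039', 'edge-x at mid 0.0828', 'yaw rel -0.17 deg')
```

Keeper at about 174°. I'll make small +x steps until the stop's force shows.

Call:
arm_command(rows=[{"jaw": 0,"tx": 0.06,"ty": 0,"tz": 0,"ax": 0,"ay": 0,"az": 0},{"jaw": 0,"tx": 0.06,"ty": 0,"tz": 0,"ax": 0,"ay": 0,"az": 0},{"jaw": 0,"tx": 0,"ty": 0,"tz": 0,"ax": 0,"ay": 0,"az": 0}])

```text
time: 16.92
tcp_pos: [0.4595, -0.1982, 0.0527]
orientation: [180.0, -0.0, 5.0]
contact_force: [-0.1, -0.5, 0.3]
grip_width: -0.0
grip_force: 0.0
```

Call:
arm_command(rows=[{"jaw": 0,"tx": 0.04,"ty": 0,"tz": 0,"ax": 0,"ay": 0,"az": 0},{"jaw": 0,"tx": 0,"ty": 0,"tz": 0,"ax": 0,"ay": 0,"az": 0}])

```text
time: 17.18
tcp_pos: [0.4605, -0.198, 0.0526]
orientation: [-180.0, 0.0, 5.0]
contact_force: [-0.8, -1.0, 0.6]
grip_width: 0.0001
grip_force: 0.6
```

```bash
python3 - <<'E'
from h import *
from cell import get_obs
o=get_obs();print(o['contact_force'])
for n in("top","scene"):print(n,[k for k in keeper(n) if k[0]>160],line(n))
E
```

```text
[-0.75098362 -0.9530653   0.63253916]
top [(162, 79), (164, 78), (166, 78), (168, 77), (170, 82), (172, 91), (174, 89), (176, 89), (178, 93)] ('top', 12, 'y -0.060..-0.021', 'edge-x at mid 0.0007', 'yaw rel -0.64 deg')
scene [(174, 74), (176, 63), (178, 65), (180, 67), (182, 83)] ('scene', 25, 'y -0.036..0.039', 'edge-x at mid 0.0828', 'yaw rel -0.22 deg')
```

Call:
arm_command(rows=[{"jaw": 0,"tx": 0.04,"ty": 0,"tz": 0,"ax": 0,"ay": 0,"az": 0},{"jaw": 0,"tx": 0,"ty": 0,"tz": 0,"ax": 0,"ay": 0,"az": 0}])

```text
time: 17.62
tcp_pos: [0.4608, -0.1977, 0.0524]
orientation: [-179.9, 0.2, 5.0]
contact_force: [-5.2, -1.5, 3.0]
grip_width: 0.0001
grip_force: 2.3
```

Call:
arm_command(rows=[{"jaw": 0,"tx": -0.3,"ty": 0,"tz": 0,"ax": 0,"ay": 0,"az": 0},{"jaw": 0,"tx": -0.3,"ty": 0,"tz": 0,"ax": 0,"ay": 0,"az": 0},{"jaw": 0,"tx": 0,"ty": 0,"tz": -0.6,"ax": 0,"ay": 0,"az": 0},{"jaw": 0,"tx": 0,"ty": 0,"tz": -0.9,"ax": 0,"ay": 0,"az": 0},{"jaw": 0,"tx": -0.5,"ty": -0.8,"tz": -0.9,"ax": 0,"ay": 0,"az": 0},{"jaw": 0,"tx": -0.5,"ty": -0.9,"tz": -0.9,"ax": 0,"ay": 0,"az": 0},{"jaw": 0,"tx": 0,"ty": -0.9,"tz": 0,"ax": 0,"ay": 0,"az": 0},{"jaw": 0,"tx": 0,"ty": -0.9,"tz": 0,"ax": 0,"ay": 0,"az": 0},{"jaw": 0,"tx": 0,"ty": 0,"tz": 0,"ax": 0,"ay": 0,"az": 0},{"jaw": 0,"tx": 0,"ty": 0,"tz": 0,"ax": 0,"ay": 0,"az": 0}])

```text
time: 18.88
tcp_pos: [0.3865, -0.0644, 0.1847]
orientation: [180.0, -0.0, 5.0]
contact_force: [-0.1, 0.3, -0.1]
grip_width: -0.0
grip_force: 0.0
```

```bash
python3 - <<'E'
from h import *
from cell import get_obs
print(get_obs()['contact_force'],get_obs()['qvel'].round(1))
for n in("top","scene"):print(n,[k for k in keeper(n) if k[0]>130],line(n))
E
```

```text
[-0.11406316  0.34663901 -0.13694797] [-0.9  0.8 -0.7 -0.   0.2  0.2]
top [] ('top', 25, 'y -0.060..0.027', 'edge-x at mid 0.0006', 'yaw rel -0.03 deg')
scene [(132, 94), (174, 72), (176, 61), (178, 63), (180, 66), (182, 80)] ('scene', 24, 'y -0.036..0.036', 'edge-x at mid 0.0829', 'yaw rel -0.10 deg')
```

```bash
python3 - <<'E'
from h import *
im=cams.snapshot("top");g=im.max(2)
c=proj(np.c_[b2w([[-.04,.09],[-.04,.03],[-.04,-.005]]),[.056]*3]);print(c)
u0=int(c[2,0])-8;print(u0);print(g[220:250,u0-20:u0+16:4])
E
```

```text
[[184.36955464 234.04355338]
 [213.33210854 231.30781153]
 [230.20097377 229.71441404]]
222
[[235 235 245 242 242 244 242 243 243]
 [235 236 245 242 243 244 243 242 243]
 [237 237 245 242 243 244 242 243 244]
 [239 235 245 242 243 244 243 243 244]
 [236 230 245 243 244 245 244 244 244]
 [229 229 245 244 246 247 242 245 244]
 [231 235 248 246 243 243 197 241 244]
 [237 231 239 233 178 151 123 212 244]
 [229 169 155 138 110 100 105 186 244]
 [144 109 119 118 105 106 109 182 244]
 [101 103 160 178 106 108 107 175 244]
 [102 103 199 204 106 105 104 155 245]
 [102 103 208 203 103 103 103 160 245]
 [102 100 181 189 103 110 125 207 245]
 [ 98 101 145 162 140 177 199 244 245]
 [112 125 167 191 220 247 245 247 244]
 [192 205 237 245 246 246 245 245 244]
 [250 248 237 247 245 244 244 245 244]
 [247 244 235 245 244 243 243 245 244]
 [237 236 230 245 244 243 244 245 244]
 [234 236 237 245 244 243 244 245 244]
 [236 238 241 246 244 244 244 245 244]
 [239 241 243 245 244 243 244 245 244]
 [243 245 246 246 244 243 244 245 244]
 [246 246 246 246 244 243 244 245 244]
 [245 245 244 246 244 244 244 246 244]
 [243 243 242 247 244 244 245 247 245]
 [243 244 240 247 245 245 246 242 235]
 [244 243 236 248 242 238 236 212 190]
 [243 241 238 238 219 200 197 205 229]]
```

The arm lies across the blank along the expected stop line (it just reads brighter, about 105), with the post visible at about (211,231). I'm handing in.

```bash
python3 -c "
from cell import ticket;print(ticket.job_done())"
```

```text
the job is handed in; nothing more can be done
None
```

The job is handed in (no verdict was returned): the last images put the scribed line about 0.6 mm from the block's front edge and parallel to it, the keeper is at its stop across the blank, and the arm is clear.

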